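# Rake the turning blanks into rows against a sprung stop

## Robot

A 6-joint arm with a two-finger parallel gripper is mounted at the origin on the work surface. World frame = base frame: x ahead of the robot, y to its left, z up, the work surface at z = 0. Lengths are in m, angles in degrees, forces in N, time in s.
With the tool pointing down it reaches from about 0.25 to 0.725 m from the base axis. Payload 9.7 kg.
Tool frame: the origin (TCP) lies on the centre line of the jaws, within the pads' length; the fingertips stand bot.nose_length ahead of it and the grasp point (between the pads) lies 11 mm behind it (bot.nose_length is the distance from the TCP to the fingertips, in m); z points along the fingers, y is the line along which they close (so a half turn about z gives the same grasp; the last joint's range is limited). The gripper opens to 85 mm and grips with 20 to 120 N. Pads are 22 mm wide; open, the fingers measure 114 mm over their backs; the gripper's body (76 mm by 85 mm) begins 54 mm behind the grasp point. The pads swing forward as they close: fully open they stand 13 mm farther back than shut.
Start: joints at [-66.807, 4.979, 10.078, 95.1, 0, 90], TCP at [0.217, -0.506, 0.239] pointing down, gripper open.
Joint ranges: [-179.16, 179.16], [-48.56, 103.87], [-65.8, 70.77], [-126.05, 130.52], [-82.76, 87.17], [-180, 180]. Speed limits (degrees/s): [127.2, 127.2, 147.25, 180, 180, 180].

## Interface

Orientations are given as [roll, pitch, yaw] about the fixed x, y, z axes, in that order (R = Rz(yaw) Ry(pitch) Rx(roll)).
In Python, from workcell import bot gives the robot as it stands. The module is installed in compiled form; this text tells all that it offers.
- The arm moves only by the shell command python3 -m inch 'ROWS' [OPENING] [FORCE]. ROWS is JSON, a list of rows, each a list of 4 numbers: the shift along the world's x, y, z in cm, then the turn about the world's z in degrees. A call has exactly 8 rows; each row is the pose to reach, as a shift and turn from the pose commanded when the call began; what a row does not reach only later rows make up. A row lasts 1/8 s, in which the tool goes at most 62.5 mm and 10.7 degrees, less where a joint would pass 70% of its speed; a pose out of reach is approached as far as the arm can. A call with a gripper value outside its range is refused whole. OPENING is the finger opening in cm, from 0 to 8.54, set as the call begins (- or left out, the last holds). The fingers move at their own pace and stop on an object; FORCE is the grip in N (left out, the last holds). Time passes only in rows, so rows that repeat a pose let the fingers close, or fill a call up. It gives the time, the measured TCP pose, the force, the opening and the grip force at its end, in the units of the state.
- bot.get_obs(): the state, without advancing time (a new reading comes with each control period).
- bot.camera(name): name is "scene" or "top"; returns a dict with "img" (420x560x3 uint8, red, green, blue), "fovy" (degrees; the focal length in pixels is half the picture's height over the tangent of half this angle, whatever the lens; pixels are square), "cx", "cy" (the principal point, pixels), "dist" ([k1, k2, p1, p2, k3] as OpenCV has them; the pictures are not rectified), "R" (3x3) and "t" (3): a world point X has camera coordinates R X + t. Camera axes: x right, y down, z forward; pixel columns grow to the right and rows downward; lengths in m; the calibration is good to about 2 mm. A picture is of the moment at which its call begins. There is no depth.
- bot.job_done(): hands the job in; it is judged then, once.
Trained networks look in a picture, given as the dict that the camera call returned (one of the last four; its "shot" number tells which), for a name from the list of things; names that differ only in an ending like _2 or _b are one class to them, and where a whole thing is asked for, a point or a joint stands for the part that bears it (a point fixed in the world has none). Each returns a list of dicts, best first, with "score" (0 to 1); they miss things now and then, are a little off and sometimes report something else, mostly with a low value. They report only what shows in the picture. A call takes as long as a camera call. They do not tell look-alikes from the thing itself.
- bot.find_in(thing, picture): "point" ([column, row] in pixels, amid what is visible of it).
- bot.landmark_of(thing, picture): "point" ([column, row] in pixels: a listed point, or the origin of a listed thing).
The state is a dict: "time": time; "q": joint angles; "qd": joint speeds; "joint_efforts": joint torques, N m; "ee_pos": TCP position; "tcp_rot": TCP orientation; "wrist_force": force on the tool from outside, world axes, zero at the start; "torque": the same for the moment, N m; "opening": finger opening in m; "grasp_force": force on a finger pad.
Only numpy, scipy, OpenCV 4.12 (cv2) and the standard library are available. Lean on these libraries where they do the work, as an engineer would, in place of code of your own. Each camera call takes 0.05 s, during which the arm holds its last target. There are 200 camera calls.

## Task

Take the wooden rake and comb the four loose sticks in the tray against the sprung stop bar at its near end, so that they lie flat, side by side and touching, in parallel rows along the bar; with the rake, press the pack gently until the bar gives about 3 mm, hold it there for a second, then ease off without jerking. Stand the rake upright on the bench outside the tray and let go. Touch the sticks and the bar with nothing but the rake, and leave the other things on the bench where they are.

Things in the scene. Friction and masses are not known exactly. Their poses are not given: they have to be found in the camera images.
- tray: flat wooden tray fixed to the bench, open at its far (+x) end; origin on the bench in line with the sticks' area, x pointing from the stop bar to the open end, y along the rows. Plywood floor 8 mm thick, from x = -134 to +126 mm and y = -125 to +125 mm; its two sides (inner faces at y = +-113 mm) and its near end wall (x = -134 to -122 mm) are 12 mm thick and rise 24 mm above the bench
- stop_face (a point): middle of the foot of the stop bar's face that meets the sticks, at floor height; at rest 100 mm from the tray's origin towards -x. The dark bar is 200 mm long along the tray's y, 14 mm thick and stands 17 mm above the tray floor
- stop (a joint): how far the stop bar has been pressed in, m, towards the tray's -x; 0 at rest, end of travel 0.006. Its springs start to give at 4 N and then take 3 N more for each mm (about 13 N at 3 mm); it returns by itself. The bar and its springs are spoiled if it is driven in more than about one and a half mm beyond the 3 mm asked for
- rake: wooden rake, 180 g or so, standing on its tines; origin at the centre of its underside, y along its head, z up. Nine tines, 16 mm thick (x), 8 mm wide, 20 mm apart, 19 mm long, in one row 168 mm long; above them the head, 24 x 172 mm, from 18 to 28 mm high; in its middle an upright handle 26 x 26 mm square reaching from 28 to 80 mm high, with a thin cap, 30 mm square, up to 85 mm. The same after a half turn
- stick1: square turning blank (plain wooden stick) 14 x 14 x 110 mm, 30 g or so, lying flat in the tray; origin at the centre of its underside, y along its length, z up
- stick2: square turning blank (plain wooden stick) 14 x 14 x 110 mm, 30 g or so, lying flat in the tray; origin at the centre of its underside, y along its length, z up
- stick3: square turning blank (plain wooden stick) 14 x 14 x 110 mm, 30 g or so, lying flat in the tray; origin at the centre of its underside, y along its length, z up
- stick4: square turning blank (plain wooden stick) 14 x 14 x 110 mm, 30 g or so, lying flat in the tray; origin at the centre of its underside, y along its length, z up
- plane: bystander: metal hand plane 180 x 50 mm, 85 mm high, to be left alone; origin at the centre of its sole
- finial: bystander: turned wooden finial on a 40 mm square foot, 96 mm high, to be left alone; origin under its foot
- square: bystander: try square lying flat, wooden stock 110 mm along y and steel blade 150 mm towards +x, 16 mm high, to be left alone; origin under the stock's middle
Not all that is in view belongs to the job. Leave any green look-alike of the stick2 alone.

How it is judged:
By the outcome, as a careful person would: the job done as asked, in the order asked, and still so for the second after the job is handed in, with the robot touching nothing.
It also fails if it takes over 72 s, if anything falls off the work surface, if the arm or the gripper's body presses on something with over 40 N, if the wrist force passes 120 N, or if a joint passes its speed limit or range.

## Working session

There is one attempt and no reset: what is moved stays moved. The work goes in short steps, Python scripts to look and compute and a shell command to move; the robot and the scene stay as the last step left them, time stands still between calls to the robot, and variables do not carry over. Pictures are saved under pics/ and viewed, at most 10 in all, crops included, and the job is handed in when it is done.

```bash
mkdir -p pics; cat > h.py <<'E'
import numpy as np, cv2
from workcell import bot
def K(c):
    f=c["img"].shape[0]/2/np.tan(np.radians(c["fovy"])/2)
    return np.array([[f,0,c["cx"]],[0,f,c["cy"]],[0,0,1.]])
def ray(c,p,z):
    R=np.array(c["R"]);t=np.array(c["t"])
    u=cv2.undistortPoints(np.array(p,float).reshape(-1,1,2),K(c),np.array(c["dist"])).reshape(-1,2)
    d=np.c_[u,np.ones(len(u))]@R; o=-R.T@t
    s=(z-o[2])/d[:,2]
    return o+d*s[:,None]
def proj(c,X):
    r,_=cv2.Rodrigues(np.array(c["R"]))
    return cv2.projectPoints(np.array(X,float).reshape(-1,1,3),r,np.array(c["t"],float),K(c),np.array(c["dist"]))[0].reshape(-1,2)
def save(c,n,crop=None,s=1):
    im=c["img"][:,:,::-1]
    if crop: a,b,w,h=crop; im=im[b:b+h,a:a+w]
    cv2.imwrite("pics/"+n,cv2.resize(im,None,fx=s,fy=s,interpolation=cv2.INTER_CUBIC))
E
python3 - <<'E'
from h import *
o=bot.get_obs();print(o["ee_pos"],o["tcp_rot"],o["opening"],bot.nose_length,o["time"])
Z=dict(stop_face=.008,stick1=.008,stick2=.008)
for n in("top","scene"):
    c=bot.camera(n);save(c,n+"0.png",s=1.4)
    print(n,-np.array(c["R"]).T@c["t"])
    for th in("tray","stop_face","rake","stick1","stick2","stick3","stick4","plane","finial","square"):
        for d in bot.landmark_of(th,c)[:5]:
            z=.008 if th[:3] in("sto","sti") else 0
            print(th,round(d["score"],2),np.round(d["point"]),ray(c,d["point"],z)[0].round(3))
E
```

```text
[ 0.21652443 -0.5053654   0.23860813] [-1.79927920e+02  4.93885974e-04  2.31935777e+01] 0.08564865854025838 0.008 0.0
top [0.56084239 0.01803525 0.97052392]
tray 0.77 [281. 249.] [0.563 0.014 0.   ]
stop_face 0.73 [285. 294.] [0.467 0.005 0.008]
rake 0.74 [435. 286.] [ 0.477 -0.321  0.   ]
stick1 0.94 [209. 132.] [0.819 0.171 0.008]
stick1 0.86 [285. 265.] [0.528 0.006 0.008]
stick1 0.8 [283. 287.] [0.482 0.01  0.008]
stick1 0.68 [275. 242.] [0.578 0.026 0.008]
stick1 0.6 [272. 223.] [0.619 0.032 0.008]
stick2 0.94 [209. 132.] [0.819 0.171 0.008]
stick2 0.86 [285. 265.] [0.528 0.006 0.008]
stick2 0.8 [283. 287.] [0.482 0.01  0.008]
stick2 0.68 [275. 242.] [0.578 0.026 0.008]
stick2 0.6 [272. 223.] [0.619 0.032 0.008]
stick3 0.94 [209. 132.] [0.819 0.171 0.008]
stick3 0.86 [285. 265.] [0.528 0.006 0.008]
stick3 0.8 [283. 287.] [0.482 0.01  0.008]
stick3 0.68 [275. 242.] [0.578 0.026 0.008]
stick3 0.6 [272. 223.] [0.619 0.032 0.008]
stick4 0.94 [209. 132.] [0.819 0.171 0.008]
stick4 0.86 [285. 265.] [0.528 0.006 0.008]
stick4 0.8 [283. 287.] [0.482 0.01  0.008]
stick4 0.68 [275. 242.] 
[... 786 characters left out ...]
3. 192.] [ 0.498 -0.     0.008]
stick2 0.28 [363. 289.] [0.681 0.282 0.008]
stick3 0.89 [295. 221.] [0.614 0.033 0.008]
stick3 0.88 [282. 306.] [0.834 0.18  0.008]
stick3 0.78 [304. 216.] [0.587 0.039 0.008]
stick3 0.73 [313. 192.] [ 0.498 -0.     0.008]
stick3 0.28 [363. 289.] [0.681 0.282 0.008]
stick4 0.89 [295. 221.] [0.614 0.033 0.008]
stick4 0.88 [282. 306.] [0.834 0.18  0.008]
stick4 0.78 [304. 216.] [0.587 0.039 0.008]
stick4 0.73 [313. 192.] [ 0.498 -0.     0.008]
stick4 0.28 [363. 289.] [0.681 0.282 0.008]
plane 0.93 [422. 257.] [ 0.502  0.33  -0.   ]
plane 0.39 [302. 216.] [0.582 0.032 0.   ]
finial 0.6 [365. 287.] [0.667 0.28  0.   ]
square 0.88 [191. 178.] [ 0.666 -0.289  0.   ]
```

View pics/top0.png

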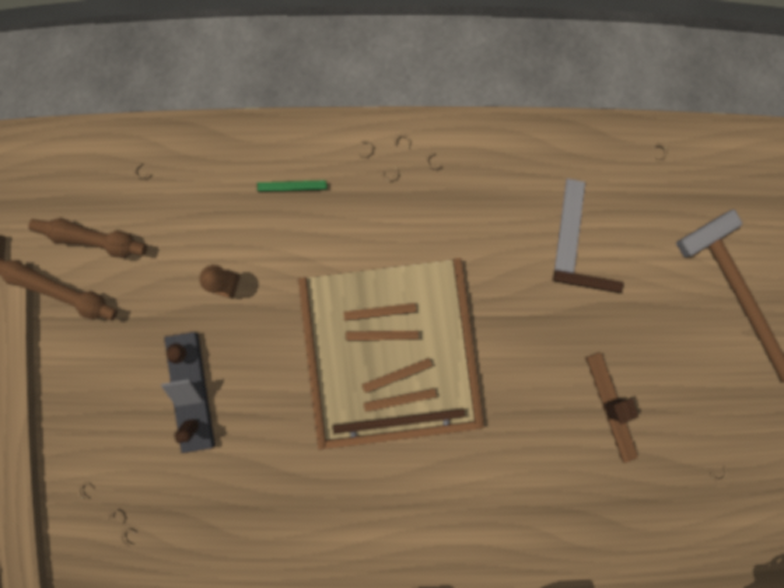

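```bash
python3 - <<'E'
from h import *
c=bot.camera("top");save(c,"crop1.png",(180,170,300,180),2.66)
E
```

```text
(no output)
```

View pics/crop1.png

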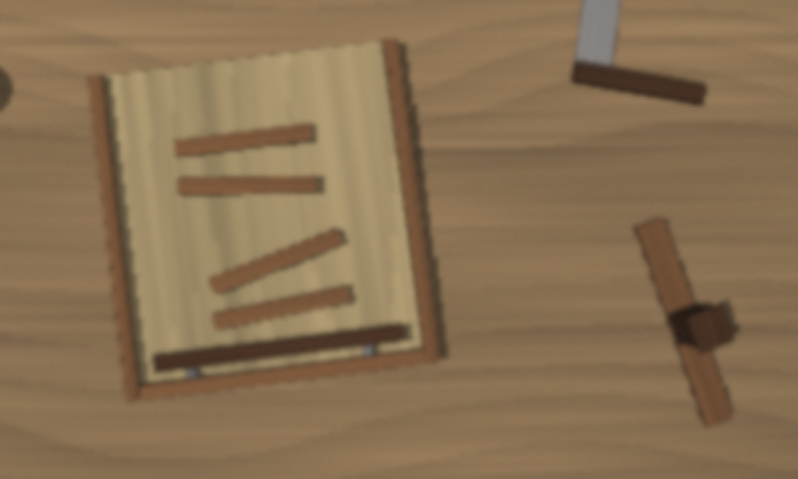

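The top view shows four brown sticks inside the tray, at crop pixels (245,140), (250,185), (278,260) and (283,307). The bar is at about (280,347) and the rake at about (690,325). The fifth "stick" find, at top (209,132), is the green look-alike outside the tray, so I'll leave it alone. The enlarged crop confirms that the four in the tray are plain wood.

```bash
cat >> h.py <<'E'
def cr(p,off=(180,170),s=2.66): return (np.array(p,float)+.5)/s-.5+np.array(off)
E
python3 - <<'E'
from h import *
c=bot.camera("top")
def W(p,z): return ray(c,cr(p),z)[:,:2]
a=lambda v:np.degrees(np.arctan2(v[1],v[0]))
T=W([(90,77),(402,41),(128,400),(445,357)],.024)
print("tray corners",T.round(3), "left side",a(T[0]-T[2]),"right",a(T[1]-T[3]),"far",a(T[0]-T[1])-90,"near",a(T[2]-T[3])-90)
print("len",np.linalg.norm(T[0]-T[2]),np.linalg.norm(T[1]-T[3]),np.linalg.norm(T[0]-T[1]))
B=W([(153,356),(405,324)],.025);print("bar",B.round(3),a(B[0]-B[1])-90,np.linalg.norm(B[0]-B[1]))
H=W([(633,227),(664,217),(733,415),(706,427)],.028)
print("rake head",H.round(3),H.mean(0).round(4),a(H[0]+H[1]-H[2]-H[3]),np.linalg.norm(H[0]+H[1]-H[2]-H[3])/2)
print("cap",W([(711,328)],.085))
yaw=np.radians((a(T[0]-T[2])+a(T[1]-T[3])+a(B[0]-B[1])-90)/3); 
R=np.array([[np.cos(yaw),-np.sin(yaw)],[np.sin(yaw),np.cos(yaw)]])
o1=T.mean(0)+R@[.004,0]; o2=B.mean(0)+R@[.1,0]; print("yaw",np.degrees(yaw),"origin",o1,o2)
for n,p in dict(A=[(176,149),(315,132)],Bs=[(179,186),(323,185)],C=[(213,284),(343,236)],D=[(215,320),(353,294)]).items():
    P=(W(p,.018)-(o1+o2)/2)@R; print(n,P.round(3))
E
```

```text
tray corners [[ 0.669  0.156]
 [ 0.697 -0.093]
 [ 0.415  0.125]
 [ 0.446 -0.124]] left side 6.878376999977307 right 6.959026993935977 far 6.33563057509933 near 7.259458981709628
len 0.256598824484588 0.2525522825904166 0.25084046621900286
bar [[ 0.449  0.106]
 [ 0.473 -0.092]] 6.805557636863298 0.19923557552893081
rake head [[ 0.547 -0.276]
 [ 0.554 -0.302]
 [ 0.395 -0.356]
 [ 0.386 -0.333]] [ 0.4705 -0.3166] 19.2885238328905 0.1695429184600872
cap [[ 0.47080401 -0.31696248]]
yaw 6.880987210258861 origin [0.56090296 0.01668787] [0.56035214 0.01867157]
A [[ 0.059  0.064]
 [ 0.059 -0.048]]
Bs [[ 0.03   0.065]
 [ 0.016 -0.049]]
C [[-0.05   0.047]
 [-0.026 -0.06 ]]
D [[-0.079  0.049]
 [-0.072 -0.061]]
```

The tray frame comes out as origin (0.5606, 0.0177), yaw 6.9°. The sizes check: bar 199 mm, rake 170 mm, tray 250 mm. The rake is at (0.4705, -0.3166) with its head direction at 19.3°. Next I go above the rake.

```bash
python3 -m inch '[[4,3,-1,-1],[9,6.5,-3,-2],[14,10.5,-5,-3],[19,14,-7,-3.9],[23,17,-9,-3.9],[25.4,18.9,-10.5,-3.9],[25.4,18.9,-11,-3.9],[25.4,18.9,-11,-3.9]]' 8.5 40
```

```text
time: 2.2
ee_pos: [0.4701, -0.3168, 0.1292]
tcp_rot: [-180.0, 0.0, 19.3]
wrist_force: [-0.8, -0.1, 0.0]
opening: 0.0852
grasp_force: 0.0
```

```bash
python3 - <<'E'
from h import *
o=bot.get_obs();print(o["ee_pos"],o["tcp_rot"])
c=bot.camera("scene");save(c,"s1.png",(150,40,200,150),4)
for d in bot.landmark_of("rake",c)[:2]:print(d["score"],ray(c,d["point"],0))
E
```

```text
[ 0.47011705 -0.3167746   0.12916698] [-1.79982577e+02  3.22403419e-02  1.92968095e+01]
0.87 [[ 0.47203124 -0.30839772  0.        ]]
```

View pics/s1.png

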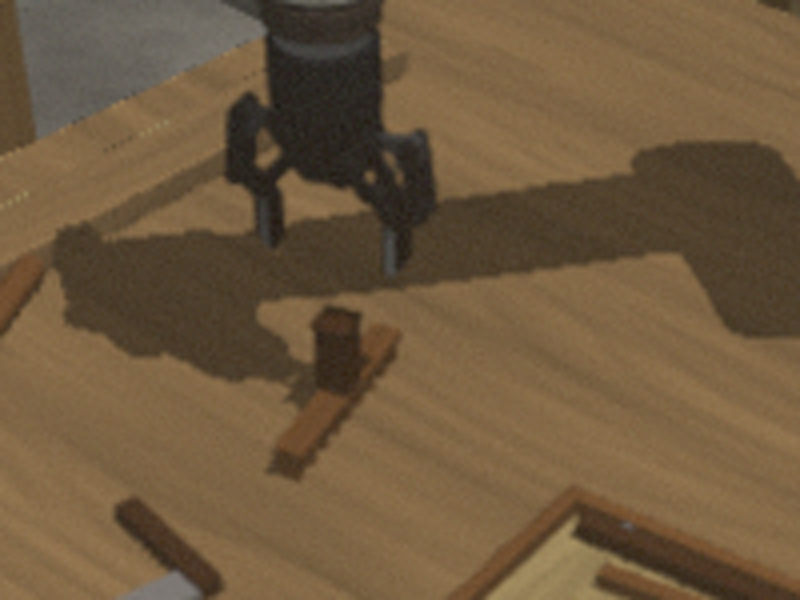

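The fingers straddle the handle, with the cap at crop (338,320) midway between them. Now I descend and close.

```bash
python3 -m inch '[[0,0,-2,0],[0,0,-4,0],[0,0,-6,0],[0,0,-7.5,0],[0,0,-8.4,0],[0,0,-8.7,0],[0,0,-8.7,0],[0,0,-8.7,0]]' && python3 -m inch '[[0,0,0,0],[0,0,0,0],[0,0,0,0],[0,0,0,0],[0,0,0,0],[0,0,0,0],[0,0,0,0],[0,0,0,0]]' 0 80
```

```text
time: 3.3
ee_pos: [0.4709, -0.3167, 0.0429]
tcp_rot: [180.0, -0.0, 19.3]
wrist_force: [-0.1, -0.3, 0.6]
opening: 0.085
grasp_force: 0.0
time: 4.3
ee_pos: [0.4707, -0.3167, 0.0425]
tcp_rot: [180.0, -0.0, 19.3]
wrist_force: [0.5, 0.9, 3.7]
opening: 0.0254
grasp_force: 78.9
```

Gripped at 25 mm. Next I lift, turn +77.6° and go to tray x=+92 mm, behind the farthest stick.

```bash
python3 -m inch '[[0,0,1,0],[0,0,3,0],[0,0,5,0],[0,0,7,0],[1,2,8,5],[3,5,8,12],[5,9,8,20],[7,13,8,28]]' && python3 -m inch '[[2,4,0,9],[4,8,0,18],[6,12,0,27],[8,16,0,36],[9.5,19,0,43],[10.7,21,0,48],[11.1,21.5,0,49.6],[11.1,21.5,0,49.6]]'
python3 - <<'E'
from h import *
o=bot.get_obs();print(o["ee_pos"],o["tcp_rot"])
c=bot.camera("top");save(c,"t2.png",(180,150,210,160),3.8)
c=bot.camera("scene");save(c,"s2.png",(200,130,220,165),3.6)
E
```

```text
time: 5.3
ee_pos: [0.5409, -0.1854, 0.1224]
tcp_rot: [-180.0, 0.0, 47.5]
wrist_force: [0.7, 0.1, -1.0]
opening: 0.0252
grasp_force: 78.4
time: 6.3
ee_pos: [0.6514, 0.0282, 0.1221]
tcp_rot: [-180.0, 0.0, 96.8]
wrist_force: [-0.9, -1.0, -0.9]
opening: 0.0253
grasp_force: 78.6
[0.65139369 0.02818686 0.12209104] [-1.79956303e+02  8.04468519e-03  9.68340407e+01]
```

View pics/s2.png

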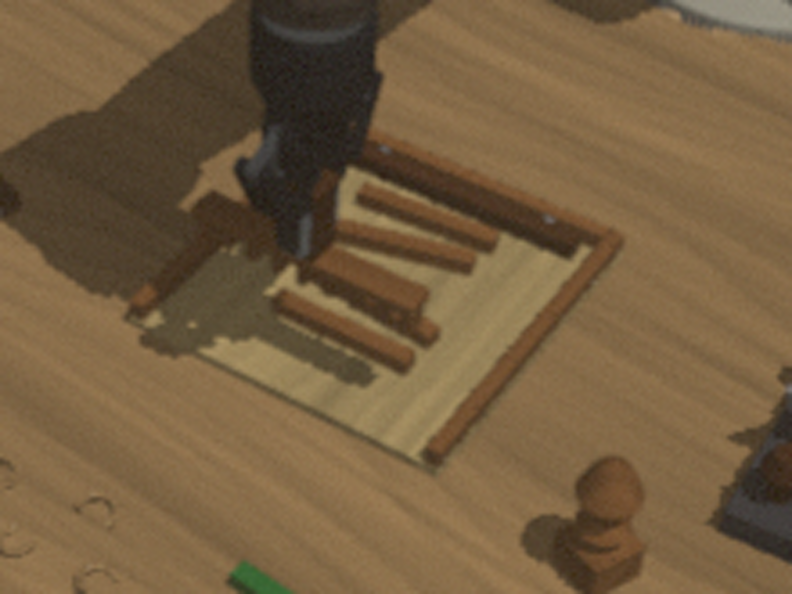

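The rake hangs level at crop (365,280) and is parallel to the bar. I lower it to about 1.5 mm above the tray floor and check that it landed behind the last stick.

```bash
python3 -m inch '[[0,0,-1.5,0],[0,0,-3,0],[0,0,-4.5,0],[0,0,-5.5,0],[0,0,-6.3,0],[0,0,-6.8,0],[0,0,-7,0],[0,0,-7,0]]'
python3 - <<'E'
from h import *
c=bot.camera("scene");save(c,"s3.png",(200,130,220,165),3.6)
E
```

```text
time: 7.4
ee_pos: [0.6518, 0.0285, 0.0525]
tcp_rot: [180.0, 0.0, 96.9]
wrist_force: [-0.6, -0.7, -1.0]
opening: 0.0251
grasp_force: 78.6
```

View pics/s3.png

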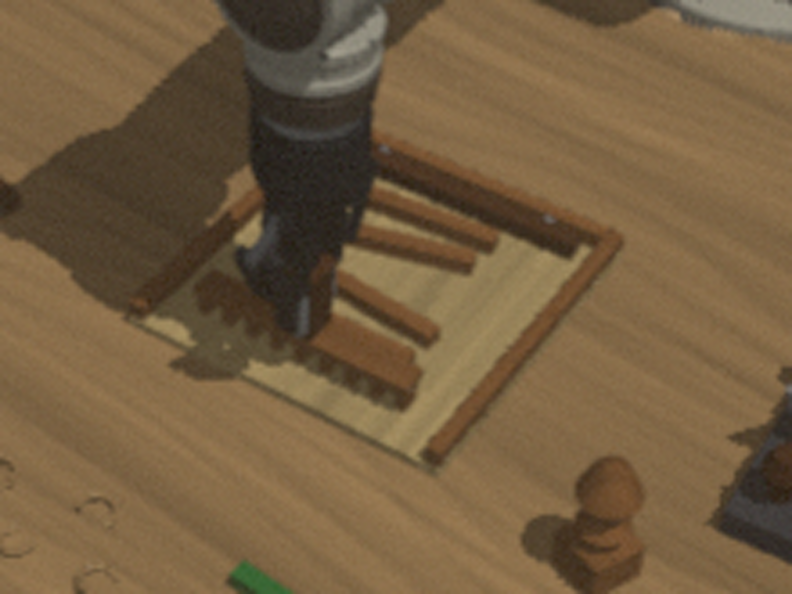

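The rake stands behind stick A, which peeks out at crop (410,355). I sweep along tray -x, 3 cm per call.

```bash
for i in 1; do python3 -m inch '[[-0.37,-0.045,0,0],[-0.74,-0.09,0,0],[-1.12,-0.135,0,0],[-1.49,-0.18,0,0],[-1.86,-0.225,0,0],[-2.23,-0.27,0,0],[-2.61,-0.315,0,0],[-2.98,-0.36,0,0]]'; done
python3 -m inch '[[-0.37,-0.045,0,0],[-0.74,-0.09,0,0],[-1.12,-0.135,0,0],[-1.49,-0.18,0,0],[-1.86,-0.225,0,0],[-2.23,-0.27,0,0],[-2.61,-0.315,0,0],[-2.98,-0.36,0,0]]'
python3 -m inch '[[-0.37,-0.045,0,0],[-0.74,-0.09,0,0],[-1.12,-0.135,0,0],[-1.49,-0.18,0,0],[-1.86,-0.225,0,0],[-2.23,-0.27,0,0],[-2.61,-0.315,0,0],[-2.98,-0.36,0,0]]'
python3 - <<'E'
from h import *
c=bot.camera("scene");save(c,"s4.png",(230,120,180,130),4.4)
E
```

```text
time: 8.45
ee_pos: [0.6216, 0.0248, 0.0523]
tcp_rot: [-180.0, -0.0, 96.9]
wrist_force: [0.7, -0.4, -1.1]
opening: 0.0253
grasp_force: 78.6
time: 9.45
ee_pos: [0.5917, 0.0212, 0.0523]
tcp_rot: [-180.0, 0.0, 96.9]
wrist_force: [0.6, -0.4, -1.7]
opening: 0.0251
grasp_force: 78.6
time: 10.45
ee_pos: [0.562, 0.0176, 0.0523]
tcp_rot: [180.0, 0.0, 96.9]
wrist_force: [0.4, -0.0, -1.5]
opening: 0.025
grasp_force: 78.6
```

View pics/s4.png

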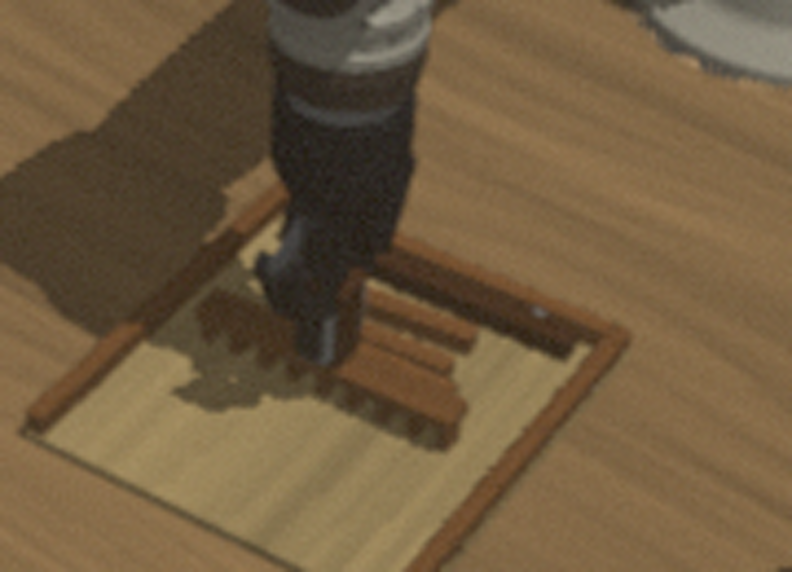

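The sticks are gathering in front of the rake. At crop (410,320–360) two rows show near the bar, lying straight, and nothing has climbed. I carry on in smaller steps and watch the force.

```bash
python3 -m inch '[[-0.37,-0.045,0,0],[-0.74,-0.09,0,0],[-1.12,-0.135,0,0],[-1.49,-0.18,0,0],[-1.86,-0.225,0,0],[-2.23,-0.27,0,0],[-2.61,-0.315,0,0],[-2.98,-0.36,0,0]]'
python3 -m inch '[[-0.07,-0.01,0,0],[-0.15,-0.02,0,0],[-0.22,-0.03,0,0],[-0.3,-0.04,0,0],[-0.37,-0.045,0,0],[-0.45,-0.05,0,0],[-0.5,-0.06,0,0],[-0.5,-0.06,0,0]]'
python3 - <<'E'
from h import *
c=bot.camera("scene");save(c,"s5.png",(290,150,110,82),7)
E
```

```text
time: 11.5
ee_pos: [0.5322, 0.014, 0.0523]
tcp_rot: [180.0, 0.0, 96.9]
wrist_force: [1.1, 1.0, -0.2]
opening: 0.0253
grasp_force: 78.7
time: 12.5
ee_pos: [0.5273, 0.0134, 0.0522]
tcp_rot: [-180.0, -0.0, 96.9]
wrist_force: [0.7, -0.0, -0.7]
opening: 0.0254
grasp_force: 78.7
```

View pics/s5.png

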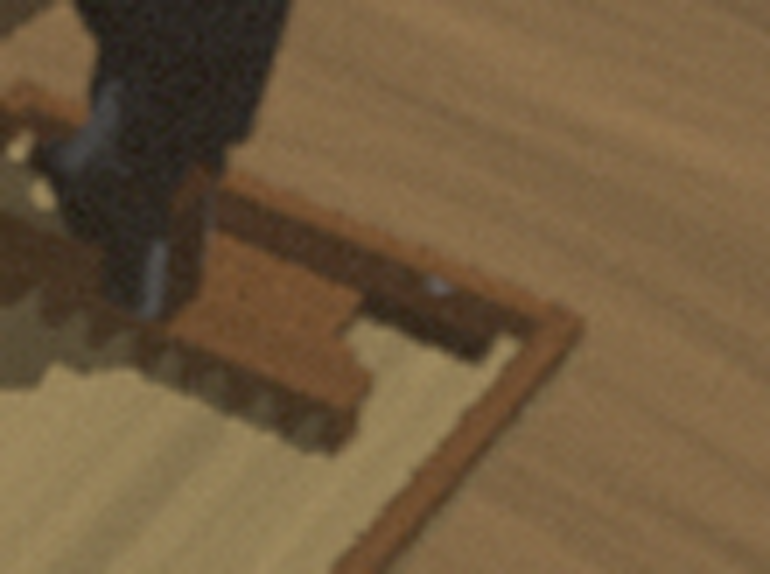

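The pack now lies as one block against the bar, its right end at crop (350,300), flat and straight. I make contact in small steps.

```bash
python3 -m inch '[[-0.03,0,0,0],[-0.06,-0.01,0,0],[-0.09,-0.01,0,0],[-0.12,-0.01,0,0],[-0.15,-0.02,0,0],[-0.18,-0.02,0,0],[-0.2,-0.024,0,0],[-0.2,-0.024,0,0]]'
python3 -m inch '[[-0.02,0,0,0],[-0.04,-0.005,0,0],[-0.06,-0.01,0,0],[-0.08,-0.01,0,0],[-0.1,-0.012,0,0],[-0.1,-0.012,0,0],[-0.1,-0.012,0,0],[-0.1,-0.012,0,0]]'
```

```text
time: 13.55
ee_pos: [0.5261, 0.0134, 0.0526]
tcp_rot: [179.9, -0.0, 96.9]
wrist_force: [4.9, 0.5, -3.2]
opening: 0.0254
grasp_force: 78.6
time: 14.55
ee_pos: [0.5255, 0.0133, 0.0527]
tcp_rot: [179.9, -0.0, 96.9]
wrist_force: [7.6, 2.6, -3.1]
opening: 0.0255
grasp_force: 78.6
```

```bash
python3 -m inch '[[-0.02,0,0,0],[-0.04,-0.005,0,0],[-0.06,-0.01,0,0],[-0.08,-0.01,0,0],[-0.1,-0.012,0,0],[-0.1,-0.012,0,0],[-0.1,-0.012,0,0],[-0.1,-0.012,0,0]]'
python3 - <<'E'
from h import *
F=[]
for i in range(6):
    c=bot.camera("top");o=bot.get_obs();F.append(np.r_[o["wrist_force"],np.array(o["ee_pos"])*1e3])
F=np.array(F);print(F.round(1),F.mean(0).round(2))
E
```

```text
time: 15.55
ee_pos: [0.5249, 0.0132, 0.0529]
tcp_rot: [179.8, -0.0, 96.9]
wrist_force: [8.1, 2.1, -3.5]
opening: 0.0252
grasp_force: 78.7
[[  9.1   1.6  -2.9 524.9  13.2  52.9]
 [  9.3   1.8  -2.4 525.   13.2  52.9]
 [  9.3   2.5  -3.1 524.9  13.2  52.9]
 [  8.7   2.4  -3.1 524.9  13.2  52.9]
 [  8.9   2.1  -2.8 524.9  13.2  52.9]
 [  8.9   2.4  -3.4 524.9  13.2  52.9]] [  9.04   2.12  -2.95 524.93  13.22  52.89]
```

```bash
python3 -m inch '[[-0.03,0,0,0],[-0.06,-0.005,0,0],[-0.09,-0.01,0,0],[-0.12,-0.015,0,0],[-0.15,-0.018,0,0],[-0.15,-0.018,0,0],[-0.15,-0.018,0,0],[-0.15,-0.018,0,0]]'
python3 - <<'E'
from h import *
F=[]
for i in range(6):
    c=bot.camera("top");o=bot.get_obs();F.append(np.r_[o["wrist_force"],np.array(o["ee_pos"])*1e3])
F=np.array(F);print(F.mean(0).round(2))
E
```

```text
time: 16.85
ee_pos: [0.5241, 0.0131, 0.0531]
tcp_rot: [179.7, -0.0, 96.9]
wrist_force: [12.3, 2.1, -5.0]
opening: 0.0253
grasp_force: 78.7
[ 11.28   2.27  -3.33 524.05  13.11  53.15]
```

```bash
python3 -m inch '[[-0.02,0,0,0],[-0.05,-0.005,0,0],[-0.08,-0.01,0,0],[-0.11,-0.013,0,0],[-0.13,-0.016,0,0],[-0.13,-0.016,0,0],[-0.13,-0.016,0,0],[-0.13,-0.016,0,0]]'
python3 - <<'E'
from h import *
F=[]
for i in range(8):
    c=bot.camera("scene");o=bot.get_obs();F.append(np.r_[o["wrist_force"],np.array(o["ee_pos"])*1e3])
F=np.array(F);print(F.mean(0).round(2))
save(c,"s6.png",(290,150,110,82),7)
E
```

```text
time: 18.15
ee_pos: [0.5233, 0.013, 0.0534]
tcp_rot: [179.6, -0.0, 96.9]
wrist_force: [12.9, 3.1, -4.4]
opening: 0.0253
grasp_force: 78.8
[ 13.72   2.94  -3.59 523.31  13.02  53.4 ]
```

View pics/s6.png

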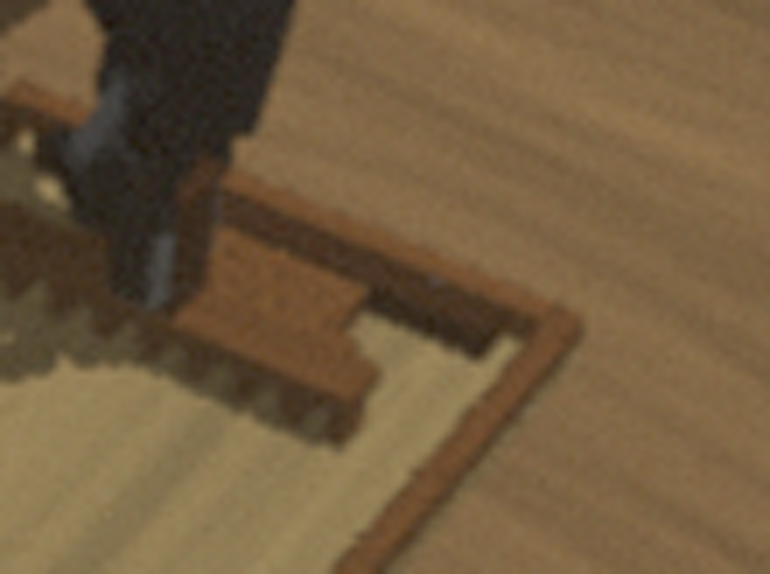

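The bar has moved in: its right part now sits close to the end wall near crop (430,275), the pack is flat, and the force is 14 N along the tray, which is about 3 mm. I hold one second, then ease off slowly.

```bash
python3 -m inch '[[0,0,0,0],[0,0,0,0],[0,0,0,0],[0,0,0,0],[0,0,0,0],[0,0,0,0],[0,0,0,0],[0,0,0,0]]'
python3 -m inch '[[0.02,0.002,0,0],[0.05,0.006,0,0],[0.08,0.01,0,0],[0.11,0.013,0,0],[0.14,0.017,0,0],[0.17,0.02,0,0],[0.2,0.024,0,0],[0.23,0.028,0,0]]'
python3 -m inch '[[0.03,0.004,0,0],[0.06,0.007,0,0],[0.09,0.011,0,0],[0.12,0.014,0,0],[0.15,0.018,0,0],[0.18,0.022,0,0],[0.21,0.025,0,0],[0.24,0.029,0,0]]'
python3 -m inch '[[0.03,0.004,0,0],[0.06,0.007,0,0],[0.09,0.011,0,0],[0.12,0.014,0,0],[0.15,0.018,0,0],[0.18,0.022,0,0],[0.21,0.025,0,0],[0.24,0.029,0,0]]'
```

```text
time: 19.55
ee_pos: [0.5233, 0.013, 0.0534]
tcp_rot: [179.6, -0.0, 96.9]
wrist_force: [12.6, 2.4, -3.1]
opening: 0.0254
grasp_force: 78.8
time: 20.55
ee_pos: [0.5247, 0.0132, 0.053]
tcp_rot: [179.8, -0.0, 96.9]
wrist_force: [9.5, 1.7, -4.1]
opening: 0.0251
grasp_force: 79.1
time: 21.55
ee_pos: [0.5261, 0.0134, 0.0526]
tcp_rot: [179.9, -0.0, 96.9]
wrist_force: [6.1, 1.3, -2.5]
opening: 0.0249
grasp_force: 79.3
time: 22.55
ee_pos: [0.5272, 0.0133, 0.0521]
tcp_rot: [-179.9, 0.0, 96.9]
wrist_force: [0.0, 0.3, -1.6]
opening: 0.0249
grasp_force: 79.6
```

Force is zero. I retreat 2.5 cm from the pack, then lift.

```bash
python3 -m inch '[[0.1,0.01,0,0],[0.3,0.036,0,0],[0.6,0.07,0,0],[1,0.12,0,0],[1.5,0.18,0,0],[2,0.24,0,0],[2.4,0.29,0,0],[2.5,0.3,0,0]]'
python3 -m inch '[[0,0,0.3,0],[0,0,1,0],[0,0,2,0],[0,0,3.5,0],[0,0,5,0],[0,0,6.3,0],[0,0,7,0],[0,0,7,0]]'
python3 - <<'E'
from h import *
c=bot.camera("top");c2=bot.camera("scene")
save(c,"t7.png",(200,200,170,120),4.5);save(c2,"s7.png",(250,130,150,112),5.3)
a=cv2.imread("pics/t7.png");b=cv2.imread("pics/s7.png")
cv2.imwrite("pics/b7.png",np.vstack([cv2.resize(a,(800,300))[:0],cv2.resize(b,(795,594))]))
E
```

```text
time: 23.55
ee_pos: [0.5529, 0.0165, 0.0522]
tcp_rot: [-180.0, -0.0, 96.9]
wrist_force: [0.6, 0.4, -0.9]
opening: 0.0252
grasp_force: 79.6
time: 24.55
ee_pos: [0.553, 0.0165, 0.1228]
tcp_rot: [180.0, 0.0, 96.9]
wrist_force: [0.2, 0.2, -0.7]
opening: 0.0249
grasp_force: 79.6Traceback (most recent call last):
  File "<stdin>", line 5, in <module>
    return _nx.concatenate(arrs, 0, dtype=dtype, casting=casting)
           ~~~~~~~~~~~~~~~^^^^^^^^^^^^^^^^^^^^^^^^^^^^^^^^^^^^^^^
ValueError: all the input array dimensions except for the concatenation axis must match exactly, but along dimension 1, the array at index 0 has size 800 and the array at index 1 has size 795
```

View pics/s7.png

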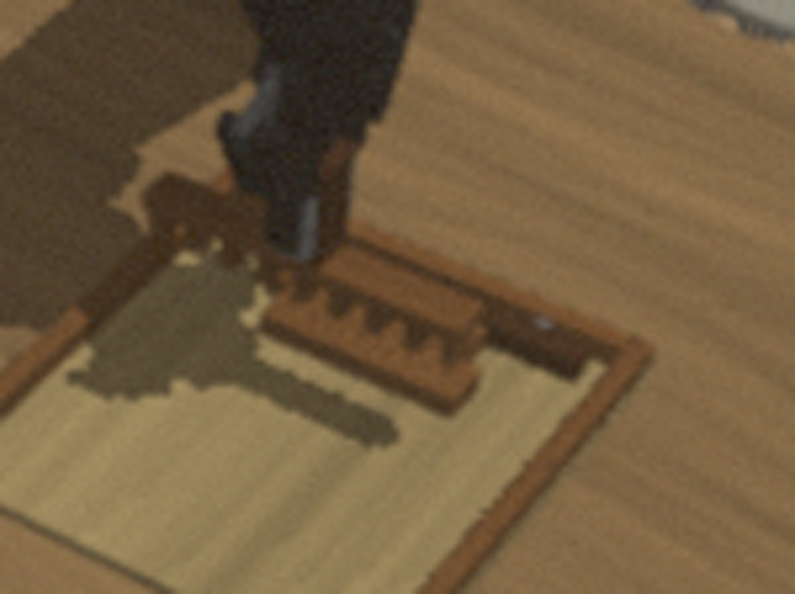

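The pack stays put, right end at crop (470,385), clear of the rake. I carry the rake back to its first place on the bench.

```bash
python3 -m inch '[[-0.5,-2,0,-4],[-1,-5,0,-12],[-2,-9,0,-21],[-3,-13,0,-30],[-4,-17,0,-39],[-5,-21,0,-48],[-6,-25,0,-57],[-7,-29,0,-66]]'
python3 -m inch '[[-0.8,-3,0,-7],[-1.2,-4.1,-0.5,-11.6],[-1.2,-4.2,-2,-11.6],[-1.2,-4.2,-3.5,-11.6],[-1.2,-4.2,-5,-11.6],[-1.2,-4.2,-6,-11.6],[-1.2,-4.2,-6.8,-11.6],[-1.2,-4.2,-7.2,-11.6]]'
python3 - <<'E'
from h import *
c=bot.camera("top");save(c,"t7.png",(200,200,170,120),4.5)
E
```

```text
time: 25.65
ee_pos: [0.4813, -0.2755, 0.1219]
tcp_rot: [-180.0, 0.0, 30.4]
wrist_force: [0.9, -0.1, -0.4]
opening: 0.0252
grasp_force: 79.6
time: 26.65
ee_pos: [0.4707, -0.3153, 0.0499]
tcp_rot: [-180.0, 0.0, 19.3]
wrist_force: [0.4, -0.3, -0.6]
opening: 0.0251
grasp_force: 79.6
```

View pics/t7.png

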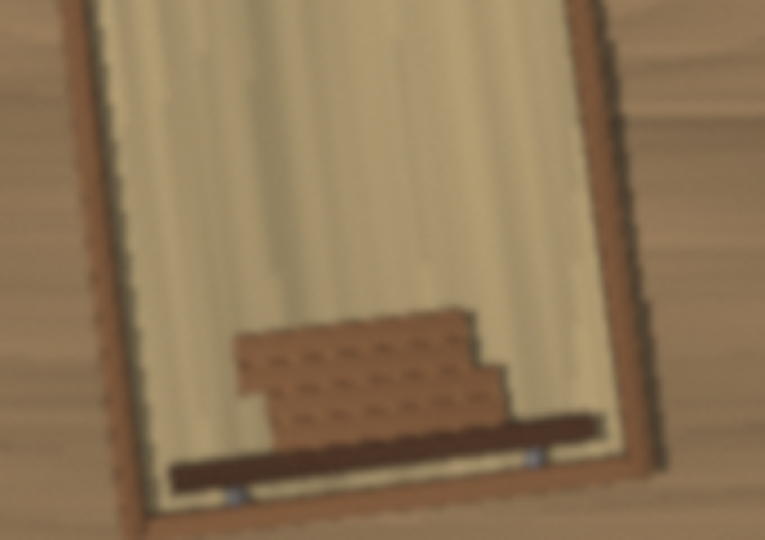

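The four sticks lie side by side, straight and touching against the bar (crop x 235–510, y 310–450), and the bar is back at rest. Now I set the rake down.

```bash
python3 -m inch '[[0,0,-0.2,0],[0,0,-0.4,0],[0,0,-0.55,0],[0,0,-0.65,0],[0,0,-0.7,0],[0,0,-0.73,0],[0,0,-0.76,0],[0,0,-0.76,0]]'
```

```text
time: 27.7
ee_pos: [0.4707, -0.3155, 0.0427]
tcp_rot: [180.0, 0.0, 19.3]
wrist_force: [0.3, 0.6, -0.6]
opening: 0.0252
grasp_force: 79.6
```

```bash
python3 -m inch '[[0,0,-0.02,0],[0,0,-0.03,0],[0,0,-0.05,0],[0,0,-0.06,0],[0,0,-0.08,0],[0,0,-0.1,0],[0,0,-0.1,0],[0,0,-0.1,0]]'
```

```text
time: 28.7
ee_pos: [0.4708, -0.3156, 0.0425]
tcp_rot: [180.0, -0.0, 19.3]
wrist_force: [-3.0, 1.2, 8.0]
opening: 0.0252
grasp_force: 80.9
```

Contact with the bench, 8 N. I release with the grip force low, opening in stages, then lift away.

```bash
python3 -m inch '[[0,0,0.03,0],[0,0,0.05,0],[0,0,0.05,0],[0,0,0.05,0],[0,0,0.05,0],[0,0,0.05,0],[0,0,0.05,0],[0,0,0.05,0]]' - 20
python3 -m inch '[[0,0,0,0],[0,0,0,0],[0,0,0,0],[0,0,0,0],[0,0,0,0],[0,0,0,0],[0,0,0,0],[0,0,0,0]]' 4 20
python3 -m inch '[[0,0,0,0],[0,0,0,0],[0,0,0,0],[0,0,0,0],[0,0,0,0],[0,0,0,0],[0,0,0,0],[0,0,0,0]]' 8.5
python3 -m inch '[[0,0,1,0],[0,0,3,0],[0,0,5,0],[0,0,7,0],[0,0,9,0],[0,0,11,0],[0,0,13,0],[0,0,14,0]]'
python3 - <<'E'
from h import *
print(bot.get_obs()["ee_pos"])
for n in("top","scene"):
    c=bot.camera(n)
    for th,z in(("rake",0),("stop_face",.008),("stick1",.008)):
        for d in bot.landmark_of(th,c)[:5]:print(n,th,round(d["score"],2),ray(c,d["point"],z)[0].round(3))
save(c,"s8.png",(150,40,200,150),4)
E
```

```text
time: 29.7
ee_pos: [0.4708, -0.3155, 0.0425]
tcp_rot: [180.0, -0.0, 19.3]
wrist_force: [-2.5, 1.8, 6.2]
opening: 0.0247
grasp_force: 80.7
time: 30.7
ee_pos: [0.4707, -0.3155, 0.0422]
tcp_rot: [180.0, -0.0, 19.3]
wrist_force: [-0.3, 0.0, -0.0]
opening: 0.0399
grasp_force: 0.0
time: 31.7
ee_pos: [0.4707, -0.3155, 0.0422]
tcp_rot: [-180.0, 0.0, 19.3]
wrist_force: [0.2, -0.7, -0.5]
opening: 0.0852
grasp_force: 0.0
time: 32.7
ee_pos: [0.471, -0.3157, 0.184]
tcp_rot: [179.9, -0.1, 19.3]
wrist_force: [0.2, -0.6, 0.2]
opening: 0.0853
grasp_force: 0.0
[ 0.47104468 -0.31571636  0.18400182]
top rake 0.62 [ 0.472 -0.315  0.   ]
top stop_face 0.72 [0.464 0.009 0.008]
top stop_face 0.54 [0.667 0.281 0.008]
top stick1 0.75 [0.495 0.019 0.008]
top stick1 0.72 [0.816 0.172 0.008]
top stick1 0.69 [0.509 0.02  0.008]
top stick1 0.64 [0.666 0.278 0.008]
top stick1 0.61 [0.472 0.001 0.008]
scene stop_face 0.96 [0.473 0.016 0.008]
scene stop_face 0.61 [0.669 0.287 0.008]
scene stick1 0.8 [0.831 0.187 0.008]
scene stick1 0.66 [0.512 0.016 0.008]
scene stick1 0.59 [0.513 0.03  0.008]
scene stick1 0.57 [0.479 0.006 0.008]
scene stick1 0.44 [0.475 0.006 0.008]
```

The picture budget is used up, so I check numerically that the rake stands: I compare the rake's patch before and after.

```bash
python3 - <<'E'
from h import *
a=cv2.imread("pics/s1.png");b=cv2.imread("pics/s8.png")
t=a[300:490,260:410]
for n,i in(("before",a),("after",b)):
    _,v,_,p=cv2.minMaxLoc(cv2.matchTemplate(i[220:570,180:490],t,cv2.TM_CCOEFF_NORMED));print(n,v,p)
c=bot.camera("top")
print([ (round(d["score"],2),d["point"]) for th in("plane","finial","square") for d in bot.landmark_of(th,c)[:1]])
E
```

```text
before 0.9999988079071045 (80, 80)
after 0.9598948359489441 (81, 80)
[(0.79, [139.8, 282.1]), (0.8, [160.9, 201.7]), (0.84, [415.8, 203.0])]
```

The rake stands where and as it stood before, upright (match 0.96, shifted by a quarter pixel), and the bystanders have not moved.

```bash
python3 -c "
from workcell import bot
print(bot.job_done())"
```

```text
the job is handed in; nothing more can be done
None
```

The job is handed in: the four sticks lie flat and touching along the bar, which was pressed about 3 mm by the force reading (not measured directly), held for a second and eased off; the rake stands upright at its original spot on the bench, released.

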